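Rebuild the coolers of a mainboard and a graphics card

ROBOT

A 7-joint arm with a two-finger parallel gripper is mounted at the origin on the work surface. World frame = base frame: x ahead of the robot, y to its left, z up, the work surface at z = 0. Lengths are in m, angles in rad, forces in N, time in s.
With the tool pointing down it reaches from about 0.425 to 0.925 m from the base axis. Payload 6.8 kg.
Tool frame: the origin (TCP) lies on the front face of the gripper's body, between the roots of the fingers; the fingertips stand 73 mm ahead of it and the grasp point (between the pads) lies 54 mm ahead of it (env.nose_length is the distance from the TCP to the fingertips, in m); z points along the fingers, y is the line along which they close (so a half turn about z gives the same grasp; the last joint's range is limited). The gripper opens to 85 mm and grips with 20 to 120 N. Pads are 22 mm wide; open, the fingers measure 114 mm over their backs; the gripper's body (76 mm by 85 mm) begins 54 mm behind the grasp point. The pads swing forward as they close: fully open they stand 13 mm farther back than shut.
Start: joints at [-1.326, 0.477, 0.022, 1.555, -0.011, 1.109, -0.083], TCP at [0.233, 0.633, 0.304] pointing down, gripper open.
Joint ranges: [-2.96, 2.96], [-0.34, 2.1], [-1.41, 1.46], [0.24, 2.44], [-1.37, 4.51], [0.17, 1.92], [-2.96, 2.96]. Speed limits (rad/s): [2.39, 2.39, 3.14, 3.14, 3.14, 3.14, 3.14].

INTERFACE

Orientations are given as a unit quaternion [w, x, y, z].
In Python, from cell import env, kin, camera, calibration, job gives the robot as it stands. The module is installed in compiled form; this text tells all that it offers. Calls block until the motion is done:
- env.reach(position, orientation): joint-space move of the TCP to a pose.
- env.movel(position, velocity=0.15, rot=None, stop_force=None): straight line of the TCP; rot=None keeps the orientation; velocity is the mean speed in m/s. With stop_force (N) it stops when the force on the tool has changed by that much, and returns True; else False.
- env.goto_joints(angles): joint-space move.
- env.grip(opening, f_grip=None): finger opening in m; f_grip is the grip in N (None keeps the last); returns when the fingers have stopped.
- env.dwell(seconds).
- kin.inverse_kinematics(position, orientation): joint angles nearest the present ones, or None.
- env.get_state(): the state.
- camera(name): name is "scene" or "side" or "wrist"; returns (picture, depth): 480x640x3 uint8, blue, green, red; 480x640 float32, m along the optical axis (not along the pixel's ray), 0 where there is no reading.
- calibration(name): a dict with "fx", "fy", "cx", "cy" (pixels), "k1" (the pictures are not rectified: a ray, as slopes to the right and down, at radius r is drawn at 1 + k1 r^2 times it, then the intrinsics apply), "rvec" (rotation vector, rad) and "tvec" (3), from world to camera coordinates, as OpenCV has them. Camera axes: x right, y down, z forward; pixel columns grow to the right and rows downward; lengths in m; the calibration is good to about 2 mm. A picture is of the moment at which its call begins: read the wrist's pose just before it. calibration takes no time and is no camera call; for the wrist camera it gives the pose at the moment of the call.
A pose or a line that the arm cannot do raises env.PlanningError and nothing moves.
- job.job_done(): hands the job in; it is judged then, once.
The state is a dict: "time": time; "qpos": joint angles; "joint_velocities": joint speeds; "joint_torque": joint torques, N m; "tcp_pos": TCP position; "orientation": TCP orientation; "force": force on the tool from outside, world axes, zero at the start; "torque": the same for the moment, N m; "opening": finger opening in m; "gripper_force": force on a finger pad.
Only numpy, scipy, OpenCV 4.12 (cv2) and the standard library are available. Lean on these libraries where they do the work, as an engineer would, in place of code of your own. Each camera call takes 0.05 s, during which the arm holds its last target. There are 200 camera calls.

TASK

The coolers of the mainboard and the graphics card have been taken apart for cleaning; stack them up again. On the mainboard's processor set the big heat sink, then the big fan on the heat sink, then the grille guard on the fan; on the graphics card's chip set the small heat sink and then the small fan on it, each part flat, centred and square on what is under it, ready for its screws. Set the heat sinks down on the chips gently, and leave the multimeter and the screwdriver where they lie.

Things in the scene. Friction and masses are not known exactly. Their poses are not given: they have to be found in the camera images.
- cpu_top (a point): Top centre of the processor, a bright metal lid 36 x 36 mm, top 20 mm above the bench, on the mainboard: green, 170 x 170 mm, on a pink pad, fixed. z up, x and y square to lid and board; the board spans x -65 to 105, y -85 to 85 mm. Higher than the lid: memory at y -77 (by 26 mm), ports at x 87 to 107 (26 mm), plug at x -58, y 25 to 75 (4 mm), slot at y 80 (3 mm); the rest is lower.
- gpu_top (a point): Top centre of the graphics card's chip, a flat dark metal lid 24 x 24 mm, top 15 mm above the bench. z up, x and y square to chip and card. The card is a narrow green board, 69 mm (x) by 167 mm (y -75 to 92 mm), on a pink pad, fixed. Bracket and ports at y 75 to 93 mm rise 10 mm above the chip, the rest at most 2 mm.
- sink60_c (a point): Big heat sink: aluminium block with straight fins standing up, 60 x 60 mm and 24 mm high, about 110 g. The point is its centre, half-way up; z is up, x and y lie square to its sides, and any quarter turn about z is as good as another. It lies the right way up on the bench.
- fan60_c (a point): Big fan: black square frame with grey blades and hub, 60 x 60 mm and 15 mm high, about 45 g. The point is its centre, half-way up; z is up, x and y lie square to its sides, and any quarter turn about z is as good as another. It lies the right way up on the bench.
- guard_c (a point): Grille guard for the big fan: grey square frame with bright concentric wire rings and a wire cross, no blades, 60 x 60 mm and 9 mm high, about 18 g. The point is its centre, half-way up; z is up, x and y lie square to its sides, and any quarter turn about z is as good as another. It lies the right way up on the bench.
- sink40_c (a point): Small heat sink: aluminium block with a grid of pins standing up, 40 x 40 mm and 15 mm high, about 35 g. The point is its centre, half-way up; z is up, x and y lie square to its sides, and any quarter turn about z is as good as another. It lies the right way up on the bench.
- fan40_c (a point): Small fan: black square frame with grey blades and hub, 40 x 40 mm and 10 mm high, about 20 g. The point is its centre, half-way up; z is up, x and y lie square to its sides, and any quarter turn about z is as good as another. It lies the right way up on the bench.
- multimeter: Yellow hand multimeter with a black face, 150 x 75 x 34 mm, lying on the bench. Origin at the centre of its underside, x along its length. To be left alone.
- screwdriver: Screwdriver with an orange handle, 200 mm long, 26 mm thick, lying on the bench along its x axis. Origin under its middle. To be left alone.
Things that resemble listed ones, but are neither listed nor needed, are in the scene too. Leave any orange or red look-alike of the part that bears sink40_c alone. What is shaped like the part that bears fan40_c but purple or red is not meant.

How it is judged:
At the end, for the whole second after the job is handed in: Big sink on the processor, big fan on it, guard on that fan; small sink on the graphics chip, small fan on it. Each centred within 8 mm on what is under it, at its height within 3 mm, flat within 0.1 rad, square within 0.2 rad in any quarter turn, released and at rest (horizontal distance between sink60_c and cpu_top below 0.008 m and z of sink60_c in the frame of cpu_top between 0.009 and 0.015 m and angle between each of sink60_c, fan60_c, guard_c, sink40_c, fan40_c's own z axis and vertical below 0.1 rad and (angle between the x axis of sink60_c and the x axis of cpu_top, either way round below 0.2 rad or angle between the x axis of sink60_c and the y axis of cpu_top, either way round below 0.2 rad) and linear speed of each of sink60, fan60, guard, sink40, fan40 below 0.02 m/s and horizontal distance between fan60_c and sink60_c below 0.008 m and z of fan60_c in the frame of sink60_c between 0.0165 and 0.0225 m and (angle between the x axis of fan60_c and the x axis of sink60_c, either way round below 0.2 rad or angle between the x axis of fan60_c and the y axis of sink60_c, either way round below 0.2 rad) and horizontal distance between guard_c and fan60_c below 0.008 m and z of guard_c in the frame of fan60_c between 0.009 and 0.015 m and (angle between the x axis of guard_c and the x axis of fan60_c, either way round below 0.2 rad or angle between the x axis of guard_c and the y axis of fan60_c, either way round below 0.2 rad) and horizontal distance between sink40_c and gpu_top below 0.008 m and z of sink40_c in the frame of gpu_top between 0.0045 and 0.0105 m and (angle between the x axis of sink40_c and the x axis of gpu_top, either way round below 0.2 rad or angle between the x axis of sink40_c and the y axis of gpu_top, either way round below 0.2 rad) and horizontal distance between fan40_c and sink40_c below 0.008 m and z of fan40_c in the frame of sink40_c between 0.0095 and 0.0155 m and (angle between the x axis of fan40_c and the x axis of sink40_c, either way round below 0.2 rad or angle between the x axis of fan40_c and the y axis of sink40_c, either way round below 0.2 rad)); the robot touches nothing.
It fails at once if a heat sink knocked or pressed on its chip or board with more than 60 N (contact force between sink60 and mainboard above 60 N or contact force between sink40 and graphics_card above 60 N).
It fails at once if a heat sink let fall on its chip, or brought down on it faster than 0.4 m/s ((horizontal distance between sink60_c and cpu_top below 0.03 m and z of sink60_c in the frame of cpu_top below 0.032 m and linear speed of sink60 above 0.4 m/s) or (horizontal distance between sink40_c and gpu_top below 0.03 m and z of sink40_c in the frame of gpu_top below 0.0275 m and linear speed of sink40 above 0.4 m/s)).
It fails at once if the multimeter moved by more than 30 mm (distance of multimeter from where it was at the start of the episode above 0.03 m).
It fails at once if the screwdriver moved by more than 30 mm (distance of screwdriver from where it was at the start of the episode above 0.03 m).
It also fails if it takes over 112 s, if anything falls off the work surface, if the arm or the gripper's body presses on something with over 40 N, if the wrist force passes 120 N, or if a joint passes its speed limit or range.

## Working session

There is one attempt and no reset: what is moved stays moved. The work goes in short steps, each a Python script; the robot and the scene stay as the last script left them, time stands still between calls to the robot, and variables do not carry over. Pictures are saved under pics/ and viewed, at most 14 in all, crops included, and the job is handed in when it is done.

```bash
mkdir -p pics; ls; cat > h.py <<'E'
import numpy as np, cv2
from cell import env, kin, camera, calibration, job
def cal(n):
    c=calibration(n); R=cv2.Rodrigues(np.array(c["rvec"],float))[0]; return c,R,np.array(c["tvec"],float).ravel()
def rays(c,uv):
    uv=np.atleast_2d(np.asarray(uv,float)); d=np.stack([(uv[:,0]-c["cx"])/c["fx"],(uv[:,1]-c["cy"])/c["fy"]],1)
    s=d.copy()
    for _ in range(15): s=d/(1+c["k1"]*(s**2).sum(1,keepdims=True))
    return s
def onplane(cc,uv,z):
    c,R,t=cc; s=rays(c,uv); d=np.c_[s,np.ones(len(s))]@R; o=-R.T@t
    return o+d*((z-o[2])/d[:,2])[:,None]
def cloud(cc,dep):
    c,R,t=cc; v,u=np.mgrid[:480,:640]; s=rays(c,np.c_[u.ravel(),v.ravel()]); z=dep.ravel()[:,None]
    P=(np.c_[s,np.ones(len(s))]*z-t)@R; P[z[:,0]<=0]=np.nan; return P.reshape(480,640,3)
def snap(n,f=None):
    cc=cal(n); im,d=camera(n)
    if f: cv2.imwrite(f"pics/{f}.png",im)
    return cc,im,d
E
python3 - <<'E'
from h import *
for n in("scene","side"):
    cc,im,d=snap(n,n); np.savez(n,im=im,d=d); print(n,-cc[1].T@cc[2],cc[1][2])
s=env.get_state(); print(s["orientation"],s["opening"],s["time"])
E
```

```text
pics
scene [1.19556729 0.26928228 0.88058359] [-0.6501085  -0.2282022  -0.72476389]
side [0.39377921 1.09686203 0.83123223] [ 0.04863465 -0.81637829 -0.57546604]
[-6.49966098e-05  1.75462466e-01  9.84485788e-01 -8.07510413e-04] 0.08512517995623554 0.1
```

View pics/scene.png

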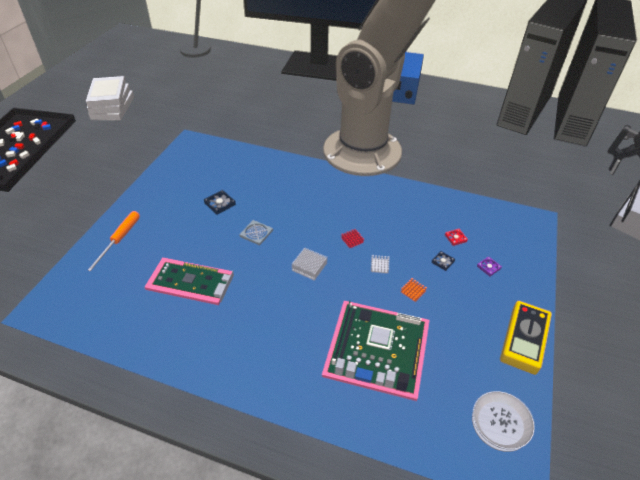

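View pics/side.png

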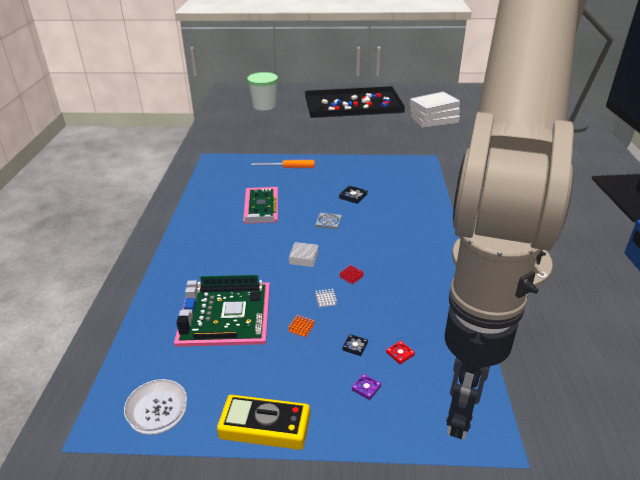

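Scene view: big fan at (220,202), guard (256,231), big sink (310,263), small sink (380,264), small fan (443,260), graphics chip (189,279) and CPU lid (380,337). The red and orange sinks and the red and purple fans are decoys. The side view agrees with this.

```bash
python3 - <<'E'
from h import *
S={"scene":dict(fan60=(220,202),guard=(256,231),sink60=(310,261),sink40=(380,264),fan40=(443,260),gpu=(189,279),cpu=(380,337),meter=(527,335),driver=(115,240)),
"side":dict(fan60=(353,194),guard=(328,220),sink60=(304,252),sink40=(326,297),fan40=(355,344),gpu=(262,203),cpu=(233,309),meter=(265,418),driver=(284,164))}
H=dict(fan60=.015,guard=.009,sink60=.024,sink40=.015,fan40=.01,gpu=.015,cpu=.02,meter=.034,driver=.02)
for n in S:
    cc=cal(n); D=np.load(n+".npz"); C=cloud(cc,D["d"])
    for k,(u,v) in S[n].items():
        p=onplane(cc,[u,v],H[k])[0]
        print(n,k,p.round(3), np.nanmedian(C[v-2:v+3,u-2:u+3].reshape(-1,3),0).round(3))
c,R,t=cal("wrist"); print(c,"cam pos",-R.T@t,R, env.get_state()["tcp_pos"])
E
```

```text
scene fan60 [ 0.366 -0.285  0.015] [ 0.365 -0.286  0.012]
scene guard [ 0.426 -0.155  0.009] [ 0.425 -0.157  0.006]
scene sink60 [0.485 0.01  0.024] [0.484 0.01  0.021]
scene sink40 [0.43  0.164 0.015] [0.428 0.163 0.013]
scene fan40 [0.362 0.3   0.01 ] [0.361 0.3   0.008]
scene gpu [ 0.623 -0.231  0.015] [ 0.623 -0.231  0.015]
scene cpu [0.627 0.214 0.02 ] [0.628 0.214 0.02 ]
scene meter [0.53  0.496 0.034] [0.534 0.495 0.039]
scene driver [ 0.581 -0.457  0.02 ] [ 0.578 -0.462  0.016]
side fan60 [ 0.356 -0.276  0.015] [ 0.356 -0.283  0.011]
side guard [ 0.424 -0.147  0.009] [ 0.424 -0.152  0.006]
side sink60 [0.479 0.018 0.024] [0.479 0.016 0.023]
side sink40 [0.421 0.171 0.015] [0.421 0.166 0.011]
side fan40 [0.358 0.306 0.01 ] [0.358 0.303 0.007]
side gpu [ 0.612 -0.22   0.015] [ 0.613 -0.223  0.013]
side cpu [0.62  0.222 0.02 ] [0.62  0.22  0.019]
side meter [0.515 0.507 0.034] [0.514 0.511 0.039]
side driver [ 0.57  -0.446  0.02 ] [ 0.571 -0.457  0.015]
{'fx': 344.387781851601, 'fy': 344.387781851601, 'cx': 319.9083080664435, 'cy': 245.325137787035, 'k1': -0.05137424369344117, 'rvec': array([-2.38433673, -1.66213255, -0.22724976]), 'tvec': array([-0.67533418, -0.03482841,  0.3783619 ])} cam pos [0.16924273 0.65819035 0.37227593] [[ 0.34619445  0.93816065 -0.00200119]
 [ 0.90319328 -0.33271253  0.27119049]
 [ 0.25375442 -0.09569211 -0.96252362]] [0.23309759 0.63305198 0.3030404 ]
```

```bash
python3 - <<'E'
from h import *
q=[0,0,1,0]
for i,y in enumerate((.17,-.17)):
    env.reach([.53,y,.33],q); env.dwell(.3)
    cc,im,d=snap("wrist",f"w{i}"); np.savez(f"w{i}",im=im,d=d,c=np.array([cc],dtype=object)); 
print(env.get_state()["time"])
E
```

```text
4.0667
```

View pics/w0.png

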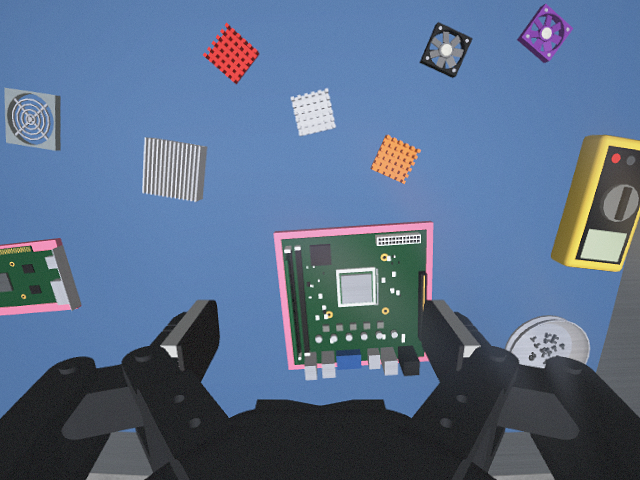

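View pics/w1.png

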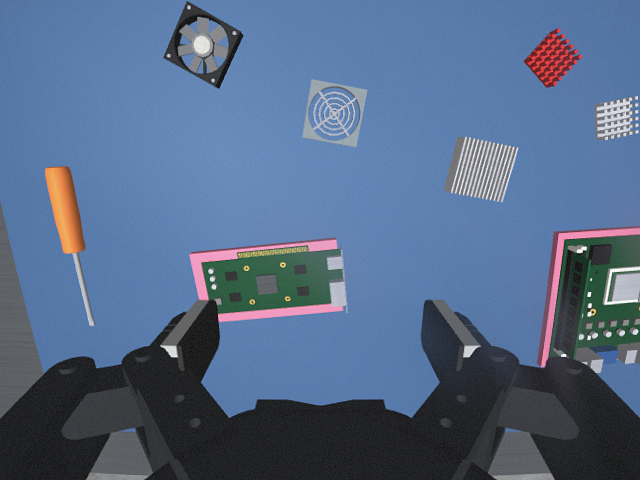

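w0: sink60 (174,170), sink40 (313,112), fan40 (446,50) and CPU lid (356,288). w1: fan60 (203,45), guard (335,113) and GPU chip (266,285). All of them are clear of each other, so I'll measure poses now.

```bash
cat >> h.py <<'E'
H=dict(fan60=.015,guard=.009,sink60=.024,sink40=.015,fan40=.01,gpu=.015,cpu=.02)
def measure(cc,im,d,name,seed,near=.06):
    """top-face centre, yaw mod 90deg, rect size. seed = world xy"""
    C=cloud(cc,d); h=H[name]; hsv=cv2.cvtColor(im,cv2.COLOR_BGR2HSV); hu,s,v=[hsv[...,i].astype(int) for i in range(3)]
    win=np.hypot(C[...,0]-seed[0],C[...,1]-seed[1])<near
    if name=="cpu": m=(s<45)&(v>110)&win
    elif name=="gpu": m=(s<60)&(v>55)&(v<150)&win
    else:
        m=~((hu>98)&(hu<125)&(s>90)&(v>50))&win&(C[...,2]>h-.006)
    m=cv2.morphologyEx(m.astype(np.uint8),cv2.MORPH_CLOSE if name not in("cpu","gpu") else cv2.MORPH_OPEN,np.ones((3,3)))
    n,L,st,ce=cv2.connectedComponentsWithStats(m)
    P=[onplane(cc,[ce[i]],h)[0,:2] for i in range(n)]
    if name in("cpu","gpu"): ok=[min((i for i in range(1,n) if st[i,4]>100),key=lambda i:np.hypot(*(P[i]-seed)))]
    else: ok=[i for i in range(1,n) if st[i,4]>15]
    vv,uu=np.nonzero(np.isin(L,ok))
    xy=onplane(cc,np.c_[uu,vv],h)[:,:2].astype(np.float32)
    (c,sz,a)=cv2.minAreaRect(xy*1000); a=(a+45)%90-45
    return np.array(c)/1000,np.radians(a),np.array(sz)
E
python3 - <<'E'
from h import *
for f,S in (("w0",dict(sink60=(174,170),sink40=(313,112),fan40=(446,50),cpu=(356,288))),("w1",dict(fan60=(203,45),guard=(335,113),sink60=(482,170),gpu=(266,285)))):
    D=np.load(f+".npz",allow_pickle=True); cc=tuple(D["c"][0])
    for k,uv in S.items():
        seed=onplane(cc,[uv],H[k])[0,:2]
        c,a,sz=measure(cc,D["im"],D["d"],k,seed,.05 if "60" in k or k=="guard" else .04)
        print(f,k,seed.round(4),c.round(4),round(np.degrees(a),1),sz.round(1))
E
```

```text
w0 sink60 [0.483  0.0143] [0.4828 0.0112] -10.3 [62.3 61. ]
w0 sink40 [0.4241 0.1643] [0.4245 0.1608] -33.0 [18.5 49.9]
w0 fan40 [0.3615 0.302 ] [0.3611 0.3019] -21.2 [40.7 41.4]
w0 cpu [0.6211 0.2144] [0.6195 0.2159] 3.8 [49.2 49.8]
w1 fan60 [ 0.3587 -0.287 ] [ 0.3579 -0.2882] -29.1 [61.8 60.3]
w1 guard [ 0.4249 -0.1519] [ 0.4255 -0.1528] -10.2 [59.4 59.5]
w1 sink60 [0.4831 0.0072] [0.4827 0.0079] -10.1 [63.3 60.1]
w1 gpu [ 0.6198 -0.2326] [ 0.6184 -0.2318] 5.6 [24.7 24.1]
```

```bash
sed -i 's/h-.006/h-.008/' h.py; cat >> h.py <<'E'
SZ=dict(fan60=.06,guard=.06,sink60=.06,sink40=.04,fan40=.04)
def quat(f): return [0,-np.sin(f/2),np.cos(f/2),0]
def T(): return env.get_state()["time"]
def look(name,xy,f=0,z=.25,hh=None,near=None,pic=None):
    env.reach([xy[0],xy[1],z],quat(f)); env.dwell(.2)
    s=snap("wrist",pic)
    if hh: H[name]=hh
    r=measure(*s,name,np.array(xy),near or (.05 if SZ.get(name,.03)==.06 else .035)); print(name,r[0].round(4),np.degrees(r[1]).round(1),r[2].round(1)); return r
def pick(name,xy,a,lift,f=25):
    w=SZ[name]; env.grip(w+.012); env.reach([*xy,.13],quat(a))
    env.movel([*xy,.085],.1); hit=env.movel([*xy,.04],.025,stop_force=4); z0=env.get_state()["tcp_pos"][2]
    env.movel([*xy,z0+lift],.05); env.grip(w-.01,f); s=env.get_state()
    print("pick",name,hit,"zbench",round(z0,4),"open",round(s["opening"],4),s["gripper_force"])
    zg=s["tcp_pos"][2]; env.movel([*xy,zg+.14],.15); print("lifted",env.get_state()["opening"],T()); return zg
def place(name,xy,a,zg,base):
    """base: height of the support top; zg TCP z when part stood on bench"""
    env.reach([*xy,base+zg+.07],quat(a)); env.movel([*xy,base+zg+.010],.12)
    hit=env.movel([*xy,base+zg-.004],.015,stop_force=3); s=env.get_state(); print("place",name,hit,"dz",s["tcp_pos"][2]-base-zg,s["force"].round(1) if hasattr(s["force"],"round") else s["force"])
    env.grip(SZ[name]+.012); env.dwell(.2); z=env.get_state()["tcp_pos"][2]; env.movel([*xy,z+.10],.12); print("t",T())
E
python3 - <<'E'
from h import *
c,a,sz=look("sink60",(.4828,.0095),-.178)
zg=pick("sink60",c,a,.005,30)
cc,ca,_=look("cpu",(.6195,.2159),.066,z=.28)
print(zg)
np.save("cpu",[*cc,ca]); np.save("zg",zg); snap("wrist","held1"); snap("side","side1")
E
```

```text
sink60 [ 0.6144 -0.0145] -10.4 [406.9 329.8]
pick sink60 True zbench 0.0644 open 0.0503 2.646200383835833
lifted 0.05010916482486719 9.4333
cpu [0.6208 0.2164] 3.6 [47.7 49.2]
0.06970233036208454
```

The close look picked up the fingers, so the grip closed on empty bench at (0.614,-0.014) and touched nothing. I'll gate by height and check the rectangle's size before picking.

```bash
sed -i 's/<near$/<near; win\&=C[...,2]<h+.02/' h.py
sed -i 's/^    r=measure(\*s.*$/&\n    assert name not in SZ or abs(r[2]-SZ[name]*1000).max()<6/; s/; return r$//' h.py
python3 - <<'E'
s=open('h.py').read()
s=s.replace(".max()<6",".max()<6\n    return r"); open('h.py','w').write(s)
E
sed -n '/def look/,/def pick/p' h.py
python3 - <<'E'
from h import *
c,a,sz=look("sink60",(.4828,.0095),-.178,pic="l1")
zg=pick("sink60",c,a,.005,30); np.save("zg",zg); print(zg)
E
```

```text
def look(name,xy,f=0,z=.25,hh=None,near=None,pic=None):
    env.reach([xy[0],xy[1],z],quat(f)); env.dwell(.2)
    s=snap("wrist",pic)
    if hh: H[name]=hh
    r=measure(*s,name,np.array(xy),near or (.05 if SZ.get(name,.03)==.06 else .035)); print(name,r[0].round(4),np.degrees(r[1]).round(1),r[2].round(1)); return r
    assert name not in SZ or abs(r[2]-SZ[name]*1000).max()<6
    return r
def pick(name,xy,a,lift,f=25):
sink60 [0.4822 0.0094] -10.1 [60.  60.3]
pick sink60 True zbench 0.0643 open 0.0601 32.33010470867157
lifted 0.05965273509051158 16.025
0.06932519357046349
```

Good grasp: opening 60 mm, measured part 60 x 60. Placing it now, then looking at the result.

```bash
sed -i 's/; return r$//' h.py
python3 - <<'E'
from h import *
x,y,a=np.load("cpu.npy"); zg=float(np.load("zg.npy"))
place("sink60",(x,y),a,zg,.02)
H["sink60"]=.044
r=look("sink60",(x,y),a,z=.29,pic="p1")
E
```

```text
place sink60 True dz 9.58207153192725e-05 [-0.6 -1.3  4.5]
t 19.8083
sink60 [0.621  0.2172] 3.5 [60.  59.9]
```

View pics/p1.png

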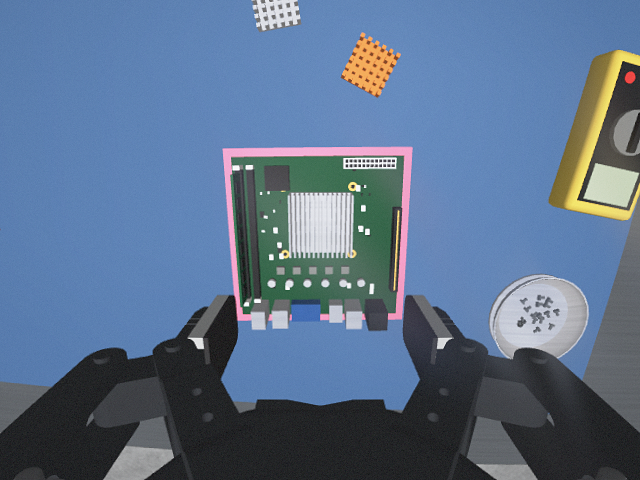

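The big sink sits centred and square on the CPU lid at pixel (320,225). Next come the fan and the guard.

```bash
python3 - <<'E'
from h import *
c,a,_=look("fan60",(.358,-.288),-.5)
zg=pick("fan60",c,a,.004,25)
place("fan60",(.621,.217),np.radians(3.5),zg,.044)
H["fan60"]=.059
r=look("fan60",(.621,.217),np.radians(3.5),z=.30,pic="p2"); np.save("f60",[*r[0],r[1]])
E
```

```text
fan60 [ 0.3568 -0.2892] -29.0 [59.3 60.2]
pick fan60 True zbench 0.0643 open 0.0596 26.655031442642212
lifted 0.05974539120939564 26.7667
place fan60 True dz 6.467226852727159e-05 [-0.6  0.7  4.8]
t 31.6083
fan60 [0.6224 0.2179] 3.4 [60.2 59.9]
```

View pics/p2.png

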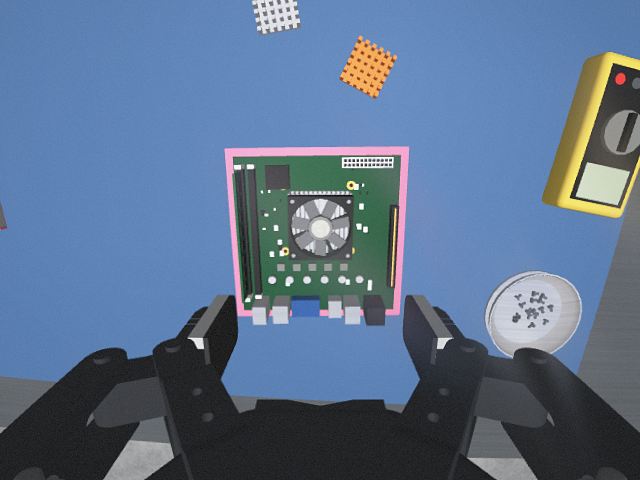

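The big fan is flat and centred on the sink at (320,228), about 1.5 mm off. Now the guard, then the close look at the small sink.

```bash
python3 - <<'E'
from h import *
c,a,_=look("guard",(.4255,-.153),-.178)
zg=pick("guard",c,a,.003,25)
x,y,b=np.load("f60.npy")
place("guard",(x-.0007,y),b,zg,.059)
H["guard"]=.068
try: look("guard",(x,y),b,z=.30,pic="p3")
except AssertionError: print("size")
try: look("sink40",(.4245,.163),0,z=.22,pic="l4")
except AssertionError: print("size")
E
python3 -c "
import cv2,numpy as np
cv2.imwrite('pics/c3.png',np.hstack([cv2.imread('pics/p3.png')[80:380,120:520],cv2.imread('pics/l4.png')[80:380,120:520]]))"
```

```text
guard [ 0.4246 -0.153 ] -10.1 [60.3 60.2]
pick guard True zbench 0.0643 open 0.0591 30.2764862368349
lifted 0.05909902235771428 38.05
place guard True dz 1.9352617769391456e-05 [-0.8 -0.2  4.9]
t 42.3917
guard [0.622  0.2187] 3.3 [60.3 59.9]
sink40 [0.4233 0.1636] 12.6 [41.2 39.8]
```

View pics/c3.png

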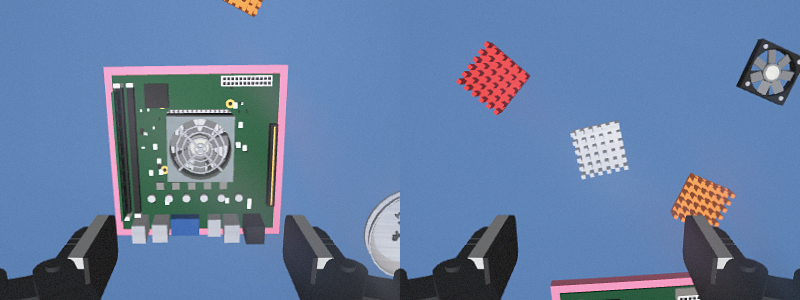

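The guard is square on the fan, at crop pixel (200,147). The small sink at crop pixel (599,150) measures 41 x 40 mm at 12.6°. Next is the small stack.

```bash
python3 - <<'E'
from h import *
zg=pick("sink40",(.4233,.1636),np.radians(12.6),.006,25)
g,ga=(.6187,-.2318),np.radians(5.6)
place("sink40",g,ga,zg,.015)
H["sink40"]=.03
try: r=look("sink40",g,ga,z=.26,pic="p4"); np.save("s40",[*r[0],r[1]])
except AssertionError: print("size")
E
```

```text
pick sink40 True zbench 0.0693 open 0.0396 25.07646292448044
lifted 0.03923048088621353 48.0167
place sink40 True dz 0.00011490998531814289 [-1.2  0.4  4.9]
t 52.4333
sink40 [ 0.619  -0.2308] 5.6 [40.9 39.8]
```

View pics/p4.png

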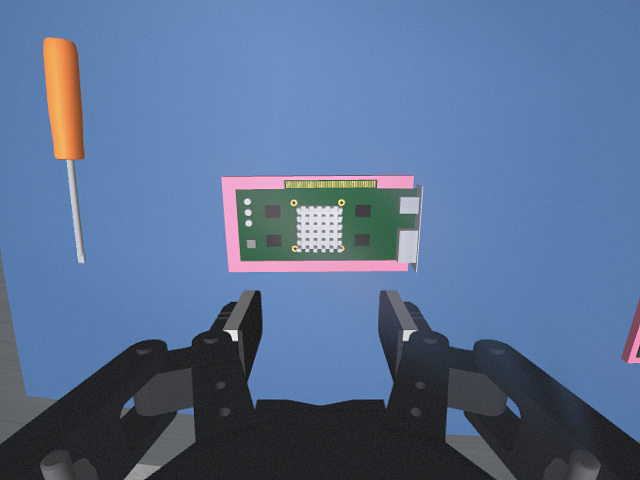

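The small sink sits square among the four gold screw holes, centred near (319,228). Last part: the small fan.

```bash
python3 - <<'E'
from h import *
c,a,_=look("fan40",(.361,.302),-.37)
zg=pick("fan40",c,a,.003,25)
x,y,b=np.load("s40.npy")
place("fan40",(x,y),b,zg,.03)
H["fan40"]=.04
try: look("fan40",(x,y),b,z=.27,pic="p5")
except AssertionError: print("size")
env.reach([.5,0,.4],quat(0)); snap("scene","end"); print(T())
E
python3 -c "
import cv2,numpy as np
e=cv2.resize(cv2.imread('pics/end.png')[220:420,120:460],None,fx=1.5,fy=1.5)[:300]
cv2.imwrite('pics/c5.png',np.hstack([cv2.imread('pics/p5.png')[120:420,200:450],e]))"
```

```text
fan40 [0.3595 0.3031] -21.3 [39.4 39.3]
pick fan40 True zbench 0.0693 open 0.039 25.26056170463562
lifted 0.039177959748574485 59.2417
place fan40 True dz 4.04529709921303e-05 [-0.9  0.8  5.9]
t 64.1667
fan40 [ 0.6193 -0.2299] 5.5 [40.9 40.1]
65.9583
```

View pics/c5.png

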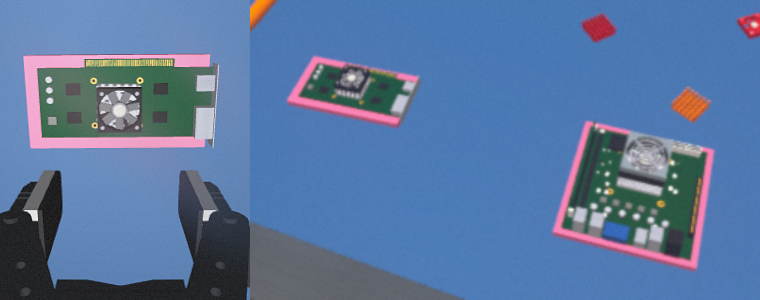

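Both stacks stand complete and square: the small fan is on its sink at crop pixel (119,109), and the big stack shows at (645,160). The arm is clear, so I'm handing in.

```bash
python3 -c "
from h import *
print(job.job_done())"
```

```text
the job is handed in; nothing more can be done
None
```

I stacked both coolers and handed the job in at about 66 s; in the wrist camera's measurements each part is square and within about 2 mm of centre on what is under it, but no verdict came back.

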